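# Stack and latch the upper tray on a laboratory shaker

## Task

Put the loaded upper tray on the shaker: swing the latch on the shaker's front fully clear, lift the tray by its handle and lower it gently (never let it drop) so that all four corner lugs sit fully home in the sockets of the shaker's lower tray, then swing the latch fully back to its stop, across the tray's front rim. The flask and the jar must stay standing in the tray, and the tall bottle, the beaker and the meter must be left where they are.

Things in the scene. Friction and masses are not known exactly. Their poses are not given: they have to be found in the camera images.
- tray_handle (a point): Centre of the tray's raised black grip bar. The bar runs along the tray's y axis: 100 mm long, 14 mm wide (x), 12 mm tall, on two 8 mm posts at y = +-42 mm. It is 96 mm above the lug feet, 80 mm above the underside of the tray's floor, 50 mm above the wall tops; free space around it. Axes are the tray's, z up.
- tray: Loose white metal tray with low walls, 170 mm (x) by 230 mm (y), about 0.45 kg, standing on four round steel lugs; carries flask and jar. Origin: midway between the lugs at their feet. Lugs: at x = +-70, y = +-100 mm, 15 mm diameter, 16 mm long, the lowest 5 mm tapering to 9 mm. Alike after a half turn: may be seated either way round.
- tray_base (a point): Centre of the underside of the tray's floor, 16 mm above the lug feet; tray's axes. The walls rise 30 mm from this level.
- seat (a point): Centre of the four sockets of the fixed shaker's lower tray, at the level of the socket block tops, 111 mm above the bench. Sockets: square 19 mm holes, 18 mm deep, 2 mm lead-in chamfer, at x = +-70, y = +-100 mm. With the lugs fully home the tray's underside rests on the block tops and tray_base is at this point. Axes are the shaker's, z up.
- shaker: Fixed white shaker, 215 mm (x) by 255 mm (y), with a 200 by 256 mm lower tray on top, a grey socket block in each of its corners, 111 mm tall to the block tops. Its front, with two knobs and the latch, is its -x side. Origin: centre of its underside.
- latch_pivot (a point): Upright pivot axis of the latch, at the shaker's front, 112 mm to -x of seat, at the latch bar's mid-height, 37 mm above the block tops. Axes are the shaker's.
- latch_pin (a point): Half-way up the black upright pin on the latch bar's free end, pushed to swing it: 12 mm diameter, 33 mm tall, 52 mm from the pivot axis. The point is 20 mm above the bar's mid-height. Its x points from the pivot along the bar. Bar: steel, 18 mm wide, 6 mm thick, ends 60 mm from the pivot; it passes 4 mm above the rim of a seated tray.
- latch (a joint): Latch angle (rad) about its upright pivot. 0: bar points to the shaker's +x, in over the lower tray, at its stop (latched; it blocks a tray coming from above). Grows counter-clockwise seen from above; at 1.57 the bar points to the shaker's +y, clear of the tray; outer stop at 1.75. Light friction (about 1 N at the pin) keeps it where it is left.
- flask_mid (a point): Loose conical glass flask standing near one end of the tray (either end), about 78 mm from the middle; 44 mm across its foot, 70 mm tall, about 0.14 kg. Point: on its axis, half-way up.
- jar_mid (a point): Loose amber jar standing near the tray's other end; 42 mm in diameter, 60 mm tall, about 0.06 kg. Point: its centre, half-way up.
- reagent_mid (a point): Tall loose amber bottle standing on the bench between shaker and tray; 60 mm in diameter, 195 mm tall. Point: its centre, half-way up.
- beaker: Loose glass beaker on the bench between the robot and the tall bottle; 68 mm across the rim, 85 mm tall. Origin: centre of its underside.
- meter: White bench meter with a dark display on the bench beyond the tall bottle; 90 by 120 mm, 52 mm tall. Origin: centre of its underside.
There are look-alikes about, which are no part of the job. Leave any blue or pink look-alike of the part that bears flask_mid alone.

How it is judged:
By the outcome, as a careful person would: the job done as asked, in the order asked, and still so for the second after the job is handed in, with the robot touching nothing.
It also fails if it takes over 69 s, if anything falls off the work surface, if the arm or the gripper's body presses on something with over 40 N, if the wrist force passes 120 N, or if a joint passes its speed limit or range.

## Robot

A 6-joint arm with a two-finger parallel gripper is mounted at the origin on the work surface. World frame = base frame: x ahead of the robot, y to its left, z up, the work surface at z = 0. Lengths are in mm, angles in rad, forces in N, time in s.
With the tool pointing down it reaches from about 350 to 775 mm from the base axis. Payload 7.3 kg.
Tool frame: the origin (TCP) lies at the very end of the fingers, on their centre line; the grasp point (between the pads) lies 19 mm behind it; z points along the fingers, y is the line along which they close (so a half turn about z gives the same grasp; the last joint's range is limited). The gripper opens to 92 mm and grips with 3 to 60 N. Pads are 19 mm wide; open, the fingers measure 130 mm over their backs; the gripper's body (75 mm by 190 mm) begins 47 mm behind the grasp point.
Start: joints at [-1.267, 0.342, 1.524, -0, 1.275, -0.146], TCP at [228.286, -472.79, 226.741] pointing down, gripper open.
Joint ranges: [-2.53, 2.53], [-0.77, 2.02], [0.04, 2.7], [-1, 4.14], [0.28, 2.66], [-3.11, 3.11]. Speed limits (rad/s): [2.57, 2.57, 3.14, 3.14, 3.14, 3.14].

## Interface

Orientations are given as [roll, pitch, yaw] about the fixed x, y, z axes, in that order (R = Rz(yaw) Ry(pitch) Rx(roll)).
In Python, from plant import * gives the robot as it stands.
- The arm moves only by the tool arm_command, never from a script. Its arguments are lists of equal length, an entry for each row: "gripper": the finger opening in mm, from 0 to 91.8; "dp": the shift along the tool's x, y, z in units of 25 mm (1.0 is 25 mm), a list of three; "twist": the turn about the tool's z in units of 5 degrees (1.0 is 5 degrees). A call has exactly 5 rows; each row shifts and turns the commanded pose from where the row before left it, along the tool's axes as they then stand; what a row does not reach is not made up. A row lasts 1/8 s, in which the tool goes at most 62.5 mm and 10.7 degrees, less where a joint would pass 70% of its speed; a pose out of reach is approached as far as the arm can. A call is refused whole if a number of a shift passes 1 or a number of a turn 1, either way. A call with a gripper value outside its range is refused whole. The fingers move at their own pace and stop on an object; the grip force is fixed at half the most. Time passes only in rows, so rows that do not move let the fingers close, or fill a call up. It gives the time, the measured TCP pose, the force, the opening and the grip force at its end, in the units of the state.
- get_obs(): the state, without advancing time (a new reading comes with each control period).
- capture(name): name is "scene" or "top" or "wrist"; returns the picture (420x560x3 uint8, red, green, blue); there is no depth.
- get_calibration(name): a dict with "mtx" (3x3 intrinsics, pixels), "dist_coeffs" ([k1, k2, p1, p2, k3] as OpenCV has them; the pictures are not rectified), "position" and "attitude" of the camera in the world; the wrist camera has in their place "mount" (4x4, takes a point from camera to tool coordinates, whose origin is the TCP and whose axes are the flange's). Camera axes: x right, y down, z forward; pixel columns grow to the right and rows downward; lengths in mm; the calibration is good to about 2 mm. A picture is of the moment at which its call begins: read the wrist's pose just before it. get_calibration takes no time and is no camera call.
- close_job(): hands the job in; it is judged then, once.
The state is a dict: "time": time; "joint_positions": joint angles; "dq": joint speeds; "tau": joint torques, N m; "tool_pos": TCP position; "tcp_rot": TCP orientation; "contact_force": force on the tool from outside, world axes, zero at the start; "moment": the same for the moment, N m; "grip_width": finger opening in mm; "finger_force": force on a finger pad.
Only numpy, scipy, OpenCV 4.12 (cv2) and the standard library are available. Lean on these libraries where they do the work, as an engineer would, in place of code of your own. Each camera call takes 0.05 s, during which the arm holds its last target. There are 200 camera calls.

## Working session

There is one attempt and no reset: what is moved stays moved. The work goes in short steps, Python scripts to look and compute and a tool call to move; the robot and the scene stay as the last step left them, time stands still between calls to the robot, and variables do not carry over. Pictures are saved under pics/ and viewed, at most 10 in all, crops included, and the job is handed in when it is done.

Besides the shell and the picture viewer there is one more tool, called after ">>>" as name(argument=value, ...), one argument or row to a line, values as JSON. arm_command: Moves the arm, as the interface text tells. Its arguments: {"type":"object","properties":{"gripper":{"type":"array"},"dp":{"type":"array"},"twist":{"type":"array"}},"required":["gripper","dp","twist"]}

```bash
mkdir -p pics; ls
python3 - <<'E'
from plant import *
import cv2
for n in ("scene","top"):
    cv2.imwrite(f"pics/{n}0.png",capture(n)[:,:,::-1])
    c=get_calibration(n);print(n,c)
c=get_calibration("wrist");print(c)
print(get_obs())
E
```

```text
pics
scene {'mtx': array([[434.8465755,   0.       , 282.9404239],
       [  0.       , 434.8465755, 211.2686081],
       [  0.       ,   0.       ,   1.       ]]), 'dist_coeffs': array([-0.07801913,  0.        ,  0.        ,  0.        ,  0.        ]), 'position': array([886.33717842, 471.02360245, 866.14033016]), 'attitude': array([-2.50929218, -0.00369903,  2.5486606 ])}
top {'mtx': array([[430.22804083,   0.        , 283.02771801],
       [  0.        , 430.22804083, 210.90894228],
       [  0.        ,   0.        ,   1.        ]]), 'dist_coeffs': array([-0.0142974,  0.       ,  0.       ,  0.       ,  0.       ]), 'position': array([ 458.20589497,   21.78346139, 1098.43605343]), 'attitude': array([-3.00357386,  0.0112372 , -1.54199482])}
{'mtx': array([[366.69384531,   0.        , 280.04899665],
       [  0.        , 366.69384531, 207.33204368],
       [  0.        ,   0.        ,   1.        ]]), 'dist_coeffs': array([-0.066204,  0.      ,  0.      ,  0.      ,  0.      ]), 'mount': array([[ 2.47880567e-03, -9.62173669e-01, -2.72425562e-01,
         7.39129392e+01],
       [ 9
[... 260 characters left out ...]
 'joint_positions': array([-1.26702047e+00,  3.42648297e-01,  1.52491817e+00,  1.70310939e-06,
        1.27537672e+00, -1.46014273e-01]), 'dq': array([ 1.09122731e-05, -1.35462030e-03, -1.29144247e-03, -8.44586988e-04,
        8.78355214e-04,  7.07718467e-04]), 'tau': array([ 1.90317049e-03, -4.32006741e+01, -2.44692922e+01,  7.19227293e-02,
        5.26690960e-02, -4.39176017e-05]), 'tool_pos': array([ 228.16427092, -472.43408152,  226.11807448]), 'tcp_rot': array([-3.14025673e+00, -1.98108314e-04,  4.49789497e-01]), 'contact_force': array([-0.01011628, -0.12125579,  0.22850493]), 'moment': array([ 0.00926567, -0.02552141,  0.0142806 ]), 'finger_force': 0.0, 'grip_width': 91.65742688602472}
```

View pics/scene0.png

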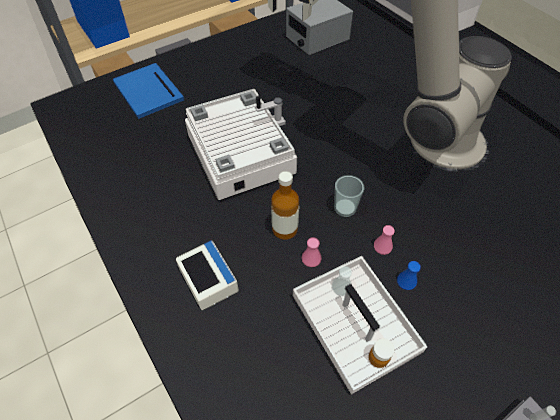

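View pics/top0.png

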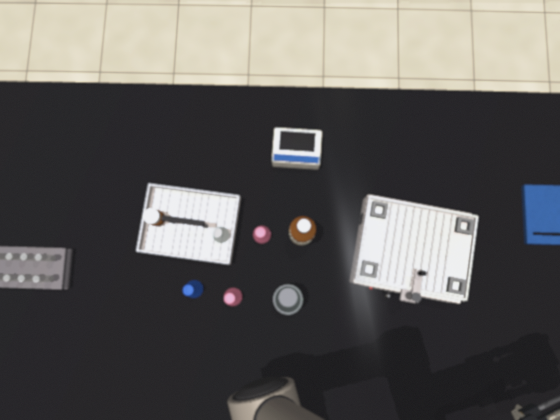

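```bash
cat > h.py <<'E'
import numpy as np, cv2
from scipy.spatial.transform import Rotation as R
from plant import *
def cam(n,obs=None):
    c=get_calibration(n)
    if n=="wrist":
        o=obs or get_obs(); Rt=R.from_euler('xyz',o["tcp_rot"]).as_matrix(); M=c["mount"]
        return c,Rt@M[:3,:3],Rt@M[:3,3]+o["tool_pos"]
    return c,R.from_euler('xyz',c["attitude"]).as_matrix(),np.array(c["position"])
def ray(n,px,z,k=None):
    c,A,p=k or cam(n)
    u=cv2.undistortPoints(np.float64(px).reshape(-1,1,2),c["mtx"],c["dist_coeffs"])[:,0]
    d=np.c_[u,np.ones(len(u))]@A.T
    return p+d*((z-p[2])/d[:,2])[:,None]
E
python3 - <<'E'
from h import *
np.set_printoptions(precision=1,suppress=True)
s=ray("top",[(378,210),(464,226),(456,285),(369,269)],111);print(s,s.mean(0))
print("sides",[np.linalg.norm(s[i]-s[i-1]) for i in range(4)])
y=(s[0]+s[3]-s[1]-s[2]);print("yaw",np.degrees(np.arctan2(-y[0],y[1])))
print("scene pin",ray("scene",[(260,103)],168),"post",ray("scene",[(279,100)],160))
print("pin",ray("top",[(421,272)],175),"piv",ray("top",[(412,297)],150))
t=ray("top",[(149,184),(240,194),(232,263),(138,252)],46);print(t,t.mean(0))
y=(t[0]+t[3]-t[1]-t[2]);print("yaw",np.degrees(np.arctan2(-y[0],y[1])))
print("handle",ray("top",[(167,219),(207,224)],102))
print("flask",ray("top",[(221,234)],88),"jar",ray("top",[(151,216)],78),"bottle",ray("top",[(303,226)],195))
im=capture("top");sc=capture("scene")
a=cv2.resize(im[185:315,340:490],None,fx=3.6,fy=3.6,interpolation=cv2.INTER_CUBIC)
b=cv2.resize(sc[80:200,175:305],None,fx=3.6,fy=3.6,interpolation=cv2.INTER_CUBIC)
w=capture("wrist")
cv2.imwrite("pics/w0.png",w[:,:,::-1])
cv2.imwrite("pics/b0.png",b[:,:,::-1])
E
```

```text
[[ 603.1 -182.8  111. ]
 [ 571.3 -380.5  111. ]
 [ 436.7 -358.7  111. ]
 [ 467.2 -162.2  111. ]] [ 519.6 -271.1  111. ]
sides [np.float64(137.498442250593), np.float64(200.22592826882396), np.float64(136.32866783170715), np.float64(198.80815924209918)]
yaw -8.973971726743953
scene pin [[ 461.4 -255.6  168. ]] post [[ 411.1 -247.2  160. ]]
pin [[ 463.3 -260.5  175. ]] piv [[ 409.3 -248.   150. ]]
[[662.9 375.3  46. ]
 [643.5 146.   46. ]
 [472.7 158.3  46. ]
 [492.7 390.2  46. ]] [567.9 267.4  46. ]
yaw -4.8712035089351025
handle [[569.7 308.1 102. ]
 [560.6 213.5 102. ]]
flask [[539.2 181.8  88. ]] jar [[578.6 354.1  78. ]] bottle [[552.4  -7.5 195. ]]
```

View pics/w0.png

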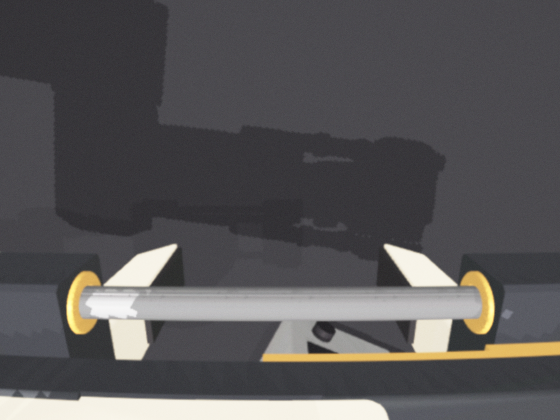

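View pics/b0.png

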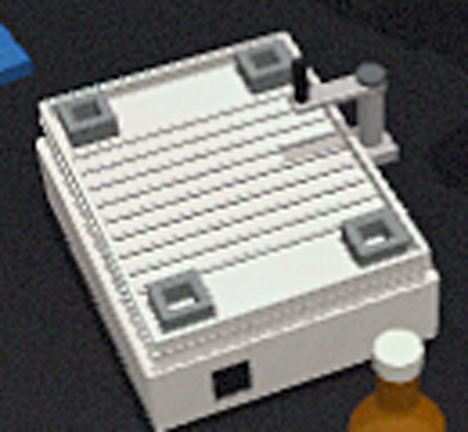

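>>> arm_command(
  gripper=[80,60,40,30,30],
  dp=[
    [0.6,-0.5,0],
    [1,-0.7,0],
    [1,-0.7,0],
    [1,-0.7,0],
    [1,-0.7,0],
  ],
  twist=[0,0,0,0,0],
)

```text
time: 0.88
tool_pos: [296.5, -346.3, 226.8]
tcp_rot: [-3.141, -0.0, 0.45]
contact_force: [0.7, -0.7, -0.6]
grip_width: 46.1
finger_force: 0.0
```

>>> arm_command(
  gripper=[30,30,30,30,30],
  dp=[
    [1,-0.3,0],
    [1,0,0],
    [0.6,0,0],
    [0,0,0],
    [0,0,0],
  ],
  twist=[0,0,0,0,0],
)

```text
time: 1.5
tool_pos: [350.8, -313.5, 226.6]
tcp_rot: [-3.141, 0.0, 0.45]
contact_force: [-0.1, -0.7, 0.3]
grip_width: 30.5
finger_force: 0.0
```

Run:
```python
from h import *
o=get_obs();print(o["tool_pos"],o["tcp_rot"],o["time"],o["grip_width"])
w=capture("wrist");cv2.imwrite("pics/w1.png",w[:,:,::-1])
```

```text
[ 350.78784686 -313.54584579  226.63339918] [-3.14140335e+00  4.05730712e-04  4.49736310e-01] 1.5 30.54360168188002
```

View pics/w1.png

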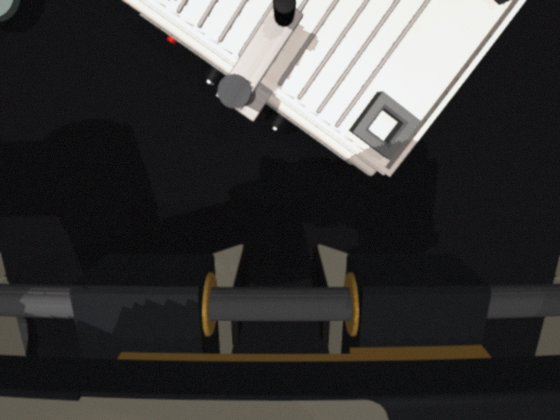

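Run:
```python
from h import *
np.set_printoptions(precision=1,suppress=True)
print("piv",ray("wrist",[(235,91)],157),"pin top",ray("wrist",[(284,2)],184.5),"pinbot",ray("wrist",[(283,22)],152),"sock",ray("wrist",[(383,125)],111))
```

```text
piv [[ 413.2 -255.6  157. ]] pin top [[ 464.  -263.2  184.5]] pinbot [[ 461.3 -264.2  152. ]] sock [[ 438. -358.  111.]]
```

>>> arm_command(
  gripper=[32,32,32,32,32],
  dp=[
    [1,0,0],
    [1,0.08,0],
    [1,0,0],
    [1,0,0],
    [0.92,0,0],
  ],
  twist=[0,0,0,0,0],
)

```text
time: 2.17
tool_pos: [463.0, -262.1, 226.6]
tcp_rot: [-3.142, 0.0, 0.449]
contact_force: [-0.0, 0.1, -0.5]
grip_width: 32.2
finger_force: 0.0
```

>>> arm_command(
  gripper=[32,32,32,32,32],
  dp=[
    [0,0,0.5],
    [0,0,0.6],
    [0,0,0.6],
    [0,0,0.6],
    [0,0,0.4],
  ],
  twist=[0,0,0,0,0],
)

```text
time: 2.8
tool_pos: [462.3, -261.8, 158.0]
tcp_rot: [-3.141, 0.001, 0.449]
contact_force: [-0.7, 0.5, 0.2]
grip_width: 32.4
finger_force: 0.0
```

```bash
cat > plan.py <<'E'
import numpy as np
def rows(wps):  # list of (x,y,z,yaw_deg): prints dp (tool units) and twist
    for a,b in zip(wps,wps[1:]):
        d=np.subtract(b[:3],a[:3])/25; t=np.radians(a[3]); c,s=np.cos(t),np.sin(t)
        print([round(v,2) for v in (c*d[0]+s*d[1], s*d[0]-c*d[1], -d[2])], round((a[3]-b[3])/5,2))
def local(f,yaw,p): # point p in frame at f (world), yaw deg
    c,s=np.cos(np.radians(yaw)),np.sin(np.radians(yaw)); return f[0]+c*p[0]-s*p[1], f[1]+s*p[0]+c*p[1]
E
python3 - <<'E'
from h import *; from plan import *
o=get_obs();print(o["tool_pos"],o["contact_force"],o["grip_width"])
p=o["tool_pos"]
L=108 # deg sweep incl. slack
w=[(462.3,-261.7,0,25.8)]
for i in range(1,13):
    a=np.radians(L*i/12-9); w.append((411+52*np.cos(a),-253.5+52*np.sin(a),0,25.8+60*i/12))
rows(w); print(w[-1])
w=capture("wrist");cv2.imwrite("pics/w2.png",w[:,:,::-1])
E
```

```text
[ 462.33122354 -261.81042859  157.96745722] [-0.68805264  0.53755157  0.17598683] 32.35978741934664
[np.float64(0.17), np.float64(-0.28), np.float64(-0.0)] -1.0
[np.float64(0.14), np.float64(-0.29), np.float64(-0.0)] -1.0
[np.float64(0.12), np.float64(-0.3), np.float64(-0.0)] -1.0
[np.float64(0.1), np.float64(-0.31), np.float64(-0.0)] -1.0
[np.float64(0.08), np.float64(-0.32), np.float64(-0.0)] -1.0
[np.float64(0.06), np.float64(-0.32), np.float64(-0.0)] -1.0
[np.float64(0.04), np.float64(-0.32), np.float64(-0.0)] -1.0
[np.float64(0.01), np.float64(-0.33), np.float64(-0.0)] -1.0
[np.float64(-0.01), np.float64(-0.33), np.float64(-0.0)] -1.0
[np.float64(-0.03), np.float64(-0.32), np.float64(-0.0)] -1.0
[np.float64(-0.05), np.float64(-0.32), np.float64(-0.0)] -1.0
[np.float64(-0.08), np.float64(-0.32), np.float64(-0.0)] -1.0
(np.float64(402.865407817908), np.float64(-202.14020628905283), 0, 85.8)
```

View pics/w2.png

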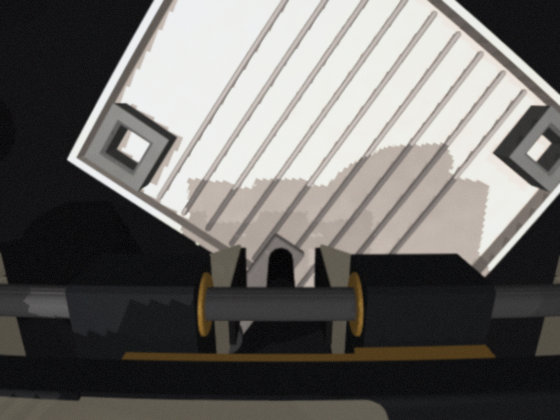

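>>> arm_command(
  gripper=[32,32,32,32,32],
  dp=[
    [0.17,-0.28,0],
    [0.14,-0.29,0],
    [0.12,-0.3,0],
    [0.1,-0.31,0],
    [0.08,-0.32,0],
  ],
  twist=[-1,-1,-1,-1,-1],
)

```text
time: 3.48
tool_pos: [454.7, -223.6, 159.9]
tcp_rot: [3.138, -0.001, 0.889]
contact_force: [3.7, -0.3, 0.3]
grip_width: 32.3
finger_force: 1.3
```

>>> arm_command(
  gripper=[32,32,32,32,32],
  dp=[
    [0.06,-0.32,0],
    [0.04,-0.32,0],
    [0.01,-0.33,0],
    [-0.01,-0.33,0],
    [-0.03,-0.32,0],
  ],
  twist=[-1,-1,-1,-1,-1],
)

```text
time: 4.1
tool_pos: [420.2, -202.4, 159.6]
tcp_rot: [3.14, 0.0, 1.325]
contact_force: [2.0, 0.4, 0.2]
grip_width: 32.0
finger_force: 0.7
```

>>> arm_command(
  gripper=[32,32,32,32,32],
  dp=[
    [-0.05,-0.32,0],
    [-0.08,-0.32,0],
    [0,0,0],
    [0,0,-0.6],
    [0,0,-1],
  ],
  twist=[-1,-1,0,0,0],
)

```text
time: 4.72
tool_pos: [403.3, -202.2, 199.2]
tcp_rot: [-3.14, -0.001, 1.495]
contact_force: [-0.3, -0.3, 0.7]
grip_width: 31.7
finger_force: 0.0
```

>>> arm_command(
  gripper=[50,50,50,50,50],
  dp=[
    [0.4,0.3,-0.9],
    [0.8,0.5,-0.9],
    [1,0.5,0],
    [1,0.5,0],
    [1,0.5,0],
  ],
  twist=[0,0,0,0,0],
)

```text
time: 5.35
tool_pos: [469.2, -101.1, 244.4]
tcp_rot: [3.141, 0.0, 1.495]
contact_force: [-0.0, -0.0, 0.2]
grip_width: 49.9
finger_force: 0.0
```

>>> arm_command(
  gripper=[50,50,50,50,50],
  dp=[
    [1,0.4,0],
    [1,0.4,0],
    [1,0.4,0],
    [1,0.4,0],
    [1,0.4,0],
  ],
  twist=[0,0,0,0,0],
)

```text
time: 5.98
tool_pos: [528.2, 20.0, 244.2]
tcp_rot: [3.141, 0.0, 1.495]
contact_force: [0.5, -0.7, 0.5]
grip_width: 49.7
finger_force: 0.0
```

>>> arm_command(
  gripper=[50,50,50,50,50],
  dp=[
    [1,0.3,0],
    [1,0.3,0],
    [1,0.3,0],
    [1,0.14,0],
    [0.6,0,0],
  ],
  twist=[0,0,0,0,0],
)

```text
time: 6.6
tool_pos: [562.3, 133.1, 243.9]
tcp_rot: [-3.142, 0.0, 1.496]
contact_force: [-0.0, -0.2, -0.5]
grip_width: 50.2
finger_force: 0.0
```

Run:
```python
from h import *
o=get_obs();print(o["tool_pos"],o["tcp_rot"],o["time"],o["grip_width"])
w=capture("wrist")
o2=get_obs();print(o2["tool_pos"])
t=capture("top")
v=np.hstack([w, np.zeros((420,0,3),np.uint8)])
big=np.zeros((600,800,3),np.uint8); big[:420,:560]=w
c=cv2.resize(t[185:315,345:490],None,fx=1.6,fy=1.6); big[:c.shape[0],562:562+c.shape[1]]=c
cv2.imwrite("pics/w3.png",big[:,:,::-1])
```

```text
[562.28299574 133.0579387  243.9481513 ] [-3.14151036e+00  1.27608309e-04  1.49634730e+00] 6.6 50.23204545915813
[562.05714004 134.35498553 243.96727432]
```

View pics/w3.png

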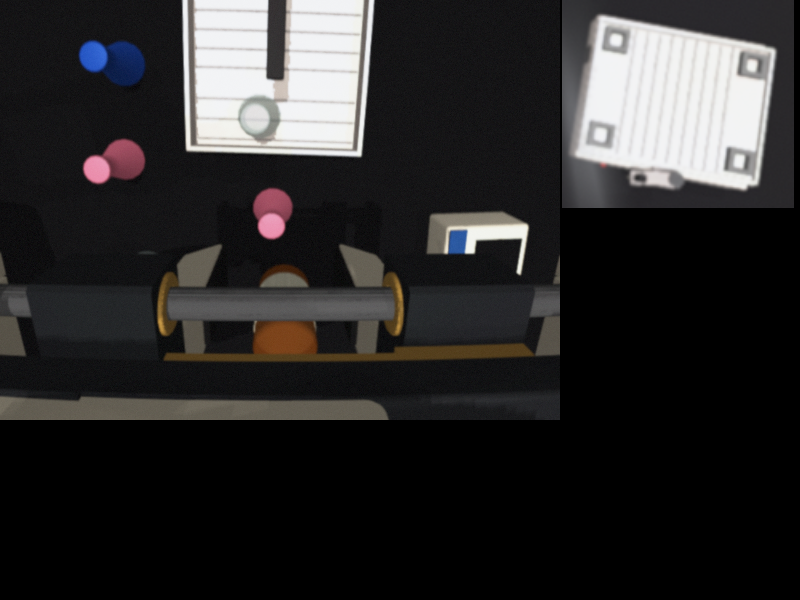

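Run:
```python
from h import *
np.set_printoptions(precision=1,suppress=True)
im=cv2.imread("pics/w3.png")[:420,:560,::-1]
o=dict(tool_pos=np.array([562.283,133.058,243.948]),tcp_rot=np.array([-3.14151,.00013,1.49635]))
k=cam("wrist",o)
g=im.max(2)
m=(g[0:95,240:310]<70).astype(np.uint8)
n,l,st,ce=cv2.connectedComponentsWithStats(m);i=1+st[1:,4].argmax();print(st[i])
for r in (5,30,60,74):
    xs=np.where(l[r]==i)[0]+240; print(r,xs.min(),xs.max(), ray("wrist",[(xs.min(),r),(xs.max()+1,r)],102,k).ravel())
e=ray("wrist",[(275.5,st[i][1]+st[i][3])],102,k);print("end",e)
c=ray("wrist",[(187,152),(363,156),(183,0),(374,0)],46,k);print(c)
print("flask",ray("wrist",[(257,115)],80,k))
```

```text
[  27    0   19   79 1247]
5 269 284 [565.9 278.1 102.  577.9 277.3 102. ]
30 268 284 [563.8 260.5 102.  576.7 259.5 102. ]
60 268 282 [562.1 238.7 102.  573.7 237.8 102. ]
74 267 282 [560.5 228.4 102.  572.9 227.5 102. ]
end [[566.8 224.1 102. ]]
[[475.1 166.5  46. ]
 [646.4 150.2  46. ]
 [489.  302.3  46. ]
 [659.3 290.   46. ]]
flask [[548.6 197.2  80. ]]
```

>>> arm_command(
  gripper=[50,50,50,50,50],
  dp=[
    [0.9,0,0],
    [1,-0.06,0],
    [1,0,0],
    [1,0,0],
    [0.8,0,0],
  ],
  twist=[0.25,0,0,0,0],
)

```text
time: 7.32
tool_pos: [571.4, 249.1, 244.3]
tcp_rot: [3.141, 0.0, 1.474]
contact_force: [1.0, -0.1, -0.4]
grip_width: 50.1
finger_force: 0.0
```

>>> arm_command(
  gripper=[50,50,50,50,50],
  dp=[
    [0.41,0,0.4],
    [0,0,1],
    [0,0,1],
    [0,0,1],
    [0,0,0.6],
  ],
  twist=[0,0,0,0,0],
)

```text
time: 7.95
tool_pos: [571.6, 258.4, 142.2]
tcp_rot: [-3.139, 0.001, 1.475]
contact_force: [0.4, 0.7, 0.8]
grip_width: 49.8
finger_force: 0.0
```

Run:
```python
from h import *
o=get_obs();print(o["tool_pos"],o["tcp_rot"],o["time"],o["grip_width"])
w=capture("wrist");cv2.imwrite("pics/w4.png",w[:,:,::-1])
```

```text
[571.59027527 258.44347944 142.22509924] [-3.13935603e+00  1.36856705e-03  1.47454426e+00] 7.95 49.82172537036122
```

View pics/w4.png

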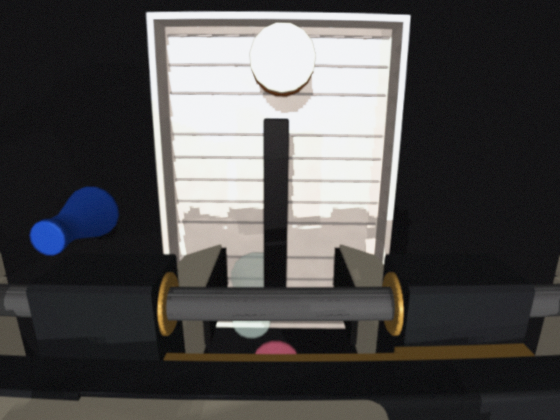

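Run:
```python
from h import *
np.set_printoptions(precision=1,suppress=True)
im=cv2.imread("pics/w4.png")[:,:,::-1]; g=im.max(2)
k=cam("wrist",dict(tool_pos=np.array([571.6,258.5,142.2]),tcp_rot=np.array([-3.1405,0,1.4745])))
for r in (125,150,180,240):
    xs=np.where(g[r,245:310]<70)[0]+245; print(r,xs.min(),xs.max()); p=ray("wrist",[(xs.min(),r),(xs.max()+1,r)],102,k);print(p.mean(0),np.linalg.norm(p[0]-p[1]))
print(ray("wrist",[(276,119)],102,k), ray("wrist",[(148,17),(409,18)],46,k))
```

```text
125 265 287
[577.  319.5 102. ] 12.266471542122986
150 265 287
[575.7 306.2 102. ] 12.472608362005984
180 264 287
[573.8 289.7 102. ] 13.293740952533392
240 264 286
[570.1 254.5 102. ] 13.346297116497988
[[577.  322.6 102. ]] [[499.9 393.6  46. ]
 [668.  377.1  46. ]]
```

>>> arm_command(
  gripper=[50,50,50,50,50],
  dp=[
    [0.14,-0.03,0.5],
    [0,0,0.8],
    [0,0,0.7],
    [0,0,0.4],
    [0,0,0.2],
  ],
  twist=[0.05,0,0,0,0],
)

```text
time: 8.62
tool_pos: [571.8, 262.8, 78.7]
tcp_rot: [-3.141, 0.0, 1.471]
contact_force: [0.5, 0.7, -0.2]
grip_width: 50.0
finger_force: 0.0
```

>>> arm_command(
  gripper=[35,20,10,5,5],
  dp=[
    [0,0,0],
    [0,0,0],
    [0,0,0],
    [0,0,0],
    [0,0,0],
  ],
  twist=[0,0,0,0,0],
)

```text
time: 9.25
tool_pos: [571.3, 262.9, 79.4]
tcp_rot: [-3.141, 0.0, 1.471]
contact_force: [-3.6, 0.4, 4.5]
grip_width: 13.7
finger_force: 30.0
```

>>> arm_command(
  gripper=[5,5,5,5,5],
  dp=[
    [0,0,-0.05],
    [0,0,-0.1],
    [0,0,-0.2],
    [0,0,-0.3],
    [0,0,-0.4],
  ],
  twist=[0,0,0,0,0],
)

```text
time: 9.88
tool_pos: [571.8, 262.7, 106.0]
tcp_rot: [-3.142, 0.0, 1.471]
contact_force: [0.5, 0.5, -5.7]
grip_width: 13.5
finger_force: 30.0
```

Run:
```python
from h import *
o=get_obs();print({k:np.round(v,2) for k,v in o.items()})
s=capture("scene");t=capture("top")
big=np.zeros((420,800,3),np.uint8)
c=cv2.resize(s[220:410,250:450],(440,418));big[:418,:440]=c
c=cv2.resize(t[165:300,120:260],None,fx=2.5,fy=2.5);big[:c.shape[0],445:445+c.shape[1]]=c[:,:355]
cv2.imwrite("pics/l.png",big[:,:,::-1])
```

```text
{'time': np.float64(9.88), 'joint_positions': array([ 0.31,  0.64,  1.38, -0.  ,  1.13,  0.41]), 'dq': array([ 0.  , -0.09, -0.09, -0.  ,  0.17, -0.  ]), 'tau': array([ 1.000e-02, -5.842e+01, -2.394e+01,  1.100e-01, -2.300e-01,
       -0.000e+00]), 'tool_pos': array([571.8 , 262.74, 105.97]), 'tcp_rot': array([-3.14,  0.  ,  1.47]), 'contact_force': array([ 0.52,  0.53, -5.7 ]), 'moment': array([-0.06, -0.15,  0.02]), 'finger_force': np.float64(30.0), 'grip_width': np.float64(13.47)}
```

View pics/l.png

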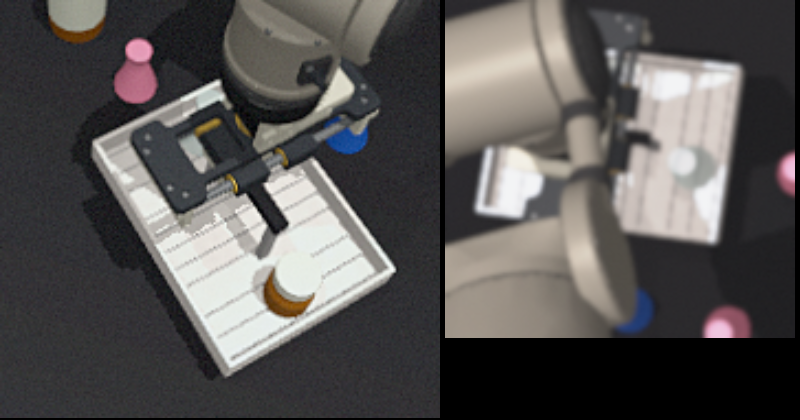

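>>> arm_command(
  gripper=[5,5,5,5,5],
  dp=[
    [0,0,-0.5],
    [0,0,-0.6],
    [0,0,-0.7],
    [0,0,-0.7],
    [0,0,-0.7],
  ],
  twist=[0,0,0,0,0],
)

```text
time: 10.6
tool_pos: [571.9, 262.9, 187.1]
tcp_rot: [3.141, -0.0, 1.471]
contact_force: [0.6, 0.1, -4.5]
grip_width: 13.5
finger_force: 30.0
```

>>> arm_command(
  gripper=[5,5,5,5,5],
  dp=[
    [0,0,-0.7],
    [0,0,-0.7],
    [0,0,-0.7],
    [0,0,-0.7],
    [0,0,-0.6],
  ],
  twist=[0,0,0,0,0],
)

```text
time: 11.22
tool_pos: [571.8, 262.8, 272.1]
tcp_rot: [3.14, -0.0, 1.471]
contact_force: [0.2, 0.1, -6.3]
grip_width: 13.9
finger_force: 30.0
```

>>> arm_command(
  gripper=[5,5,5,5,5],
  dp=[
    [0,0,-0.5],
    [0,0,-0.4],
    [-0.15,0,-0.3],
    [-0.3,0,-0.1],
    [-0.45,0,0],
  ],
  twist=[0,0,0,0,0],
)

```text
time: 11.85
tool_pos: [569.4, 239.7, 302.6]
tcp_rot: [-3.141, 0.0, 1.471]
contact_force: [0.3, -0.6, -5.2]
grip_width: 13.6
finger_force: 30.0
```

Run:
```python
from h import *
np.set_printoptions(precision=1,suppress=True)
im=cv2.imread("pics/w2.png")
k=cam("wrist",dict(tool_pos=np.array([462.33,-261.81,157.97]),tcp_rot=np.array([-3.141,.001,.449])))
# bright hole floors enclosed by dark block: find centroid near clicks
g=cv2.cvtColor(im,cv2.COLOR_BGR2GRAY)
for (u,v) in ((129,147),(545,147)):
    m=(g>170).astype(np.uint8); n,l,st,ce=cv2.connectedComponentsWithStats(m)
    i=l[v,u]; print(i,st[i],ce[i])
p=ray("wrist",[(127,146),(544,148)],111,k);print(p,np.linalg.norm(p[0]-p[1]))
o=get_obs();print(o["tool_pos"],o["contact_force"],o["moment"])
b=np.hstack([im[90:205,60:200],im[90:205,420:560]]);cv2.imwrite("pics/s2.png",cv2.resize(b,None,fx=2.8,fy=2.8))
```

```text
5 [119 131  30  31 546] [133.5 145.7]
6 [527 136  24  25 304] [538.3 147.8]
[[ 469.9 -163.7  111. ]
 [ 574.3 -379.4  111. ]] 239.6652415609331
[569.4 239.7 302.6] [ 0.3 -0.6 -5.2] [-0.1 -0.1  0. ]
```

View pics/s2.png

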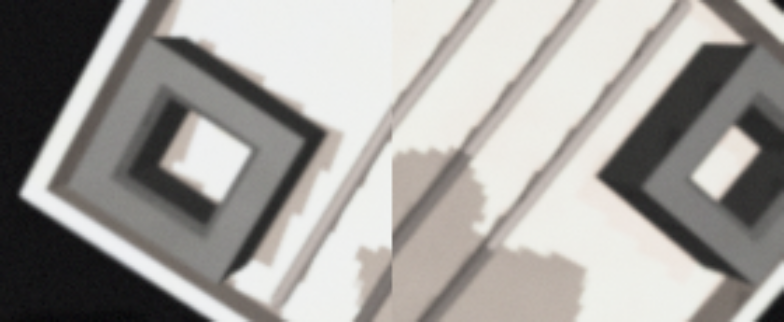

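Run:
```python
from h import *
np.set_printoptions(precision=1,suppress=True)
for n in ("top","scene"):
    im=capture(n);g=cv2.cvtColor(im,cv2.COLOR_RGB2GRAY)
    k=cam(n); c,A,p=k
    seat=np.array([521,-271.5]);a=np.radians(-9.1);Rm=np.array([[np.cos(a),-np.sin(a)],[np.sin(a),np.cos(a)]])
    L=np.array([[70,100],[70,-100],[-70,-100],[-70,100.]])
    pts=[]
    for l in L:
        w=np.r_[seat+Rm@l,111]
        uv=cv2.projectPoints(w[None],cv2.Rodrigues(A.T)[0],-A.T@p,c["mtx"],c["dist_coeffs"])[0].ravel()
        x,y=int(uv[0])-14,int(uv[1])-14
        cr=g[y:y+29,x:x+29]; big=cv2.resize(cr,None,fx=8,fy=8,interpolation=cv2.INTER_CUBIC)
        m=cv2.inRange(big,0,165); cs=cv2.findContours(m,cv2.RETR_EXTERNAL,cv2.CHAIN_APPROX_NONE)[0]
        # blob containing the centre
        cs=[q for q in cs if cv2.pointPolygonTest(q,(116,116),False)>=0]
        if not cs: print(n,"none");continue
        r=cv2.minAreaRect(max(cs,key=cv2.contourArea)); pt=np.array(r[0])/8+[x-.44,y-.44]; pts.append(pt)
        print(n,uv,pt,np.array(r[1])/8, ray(n,[pt],111,k)[0])
    if len(pts)==4:
        P=ray(n,pts,111,k);print("mean",P.mean(0),np.linalg.norm(P-np.roll(P,1,0),axis=1))
```

```text
top [378.4 208.8] [378.2 209.7] [15.  14.4] [ 603.8 -183.3  111. ]
top [464.3 224.7] [464.2 225.5] [18.9 16.6] [ 572.5 -380.9  111. ]
top [456.2 285.3] [456.  285.9] [19.4 16.3] [ 434.6 -358.7  111. ]
top none
scene [225.2 161. ] [224.  163.3] [14.7 18.4] [ 611.8 -179.   111. ]
scene [198.7 110. ] [198. 109.] [28.9 28.9] [ 574.2 -385.8  111. ]
scene [248.3  95.4] [248.2  98.2] [29.5 15.5] [ 442.5 -349.2  111. ]
scene [279.2 143.3] [277.1 142.8] [24.3 17.6] [ 471.  -165.6  111. ]
mean [ 524.9 -269.9  111. ] [141.4 210.2 136.6 185.7]
```

>>> arm_command(
  gripper=[5,5,5,5,5],
  dp=[
    [-0.55,0,0],
    [-0.65,0,0],
    [-0.75,0,0],
    [-0.8,0,0],
    [-0.8,0,0],
  ],
  twist=[0,0,0,0,0],
)

```text
time: 12.58
tool_pos: [560.5, 150.4, 303.1]
tcp_rot: [3.141, 0.0, 1.47]
contact_force: [0.1, 0.1, -5.8]
grip_width: 13.9
finger_force: 30.0
```

>>> arm_command(
  gripper=[5,5,5,5,5],
  dp=[
    [-0.8,0,0],
    [-0.8,0,0],
    [-0.8,0,0],
    [-0.8,0,0],
    [-0.8,0,0],
  ],
  twist=[0,0,0,0,0],
)

```text
time: 13.2
tool_pos: [550.6, 51.3, 303.0]
tcp_rot: [3.142, 0.0, 1.471]
contact_force: [0.5, -0.2, -5.2]
grip_width: 13.8
finger_force: 30.0
```

>>> arm_command(
  gripper=[5,5,5,5,5],
  dp=[
    [-0.8,0,0],
    [-0.8,0,0],
    [-0.8,0,0],
    [-0.8,0,0],
    [-0.8,0,0],
  ],
  twist=[0,0,0,0,0],
)

```text
time: 13.82
tool_pos: [540.6, -48.2, 303.0]
tcp_rot: [3.141, 0.0, 1.471]
contact_force: [-0.1, 0.0, -5.3]
grip_width: 13.8
finger_force: 30.0
```

>>> arm_command(
  gripper=[5,5,5,5,5],
  dp=[
    [-0.8,0.02,0],
    [-0.8,0.02,0],
    [-0.8,0.02,0],
    [-0.8,0.02,0],
    [-0.8,0.02,0],
  ],
  twist=[0,0,0,0,0],
)

```text
time: 14.45
tool_pos: [533.1, -148.0, 302.9]
tcp_rot: [3.142, 0.0, 1.471]
contact_force: [-0.3, 0.4, -4.6]
grip_width: 13.5
finger_force: 30.0
```

>>> arm_command(
  gripper=[5,5,5,5,5],
  dp=[
    [-0.8,0,0],
    [-0.8,0,0],
    [-0.8,0,0],
    [-0.7,0,0],
    [-0.6,0,0],
  ],
  twist=[0,0,0,0,0],
)

```text
time: 15.08
tool_pos: [523.9, -239.8, 302.9]
tcp_rot: [-3.142, -0.0, 1.471]
contact_force: [0.6, 0.4, -5.2]
grip_width: 13.8
finger_force: 30.0
```

>>> arm_command(
  gripper=[5,5,5,5,5],
  dp=[
    [-0.5,0,0],
    [-0.4,0,0],
    [-0.3,0,0],
    [-0.25,0,0],
    [-0.1,0,0],
  ],
  twist=[0.1,0.15,0.15,0.15,0.13],
)

```text
time: 15.7
tool_pos: [519.5, -277.4, 303.0]
tcp_rot: [-3.142, -0.0, 1.411]
contact_force: [0.1, 0.4, -5.4]
grip_width: 13.5
finger_force: 30.0
```

Run:
```python
from h import *
o=get_obs();print(o["tool_pos"],o["tcp_rot"],np.degrees(o["tcp_rot"][2]))
w=capture("wrist");o=get_obs();print(o["tool_pos"]);s=capture("scene")
big=np.zeros((420,800,3),np.uint8);big[:,:400]=w[:,80:480]
c=cv2.resize(s[40:220,150:330],(398,398));big[:398,402:]=c
cv2.imwrite("pics/m.png",big[:,:,::-1])
```

```text
[ 519.5159708  -277.36259511  302.96423139] [-3.14157769e+00 -3.91466900e-06  1.41063805e+00] 80.82360674119153
[ 519.48860775 -277.49344921  302.93837182]
```

View pics/m.png

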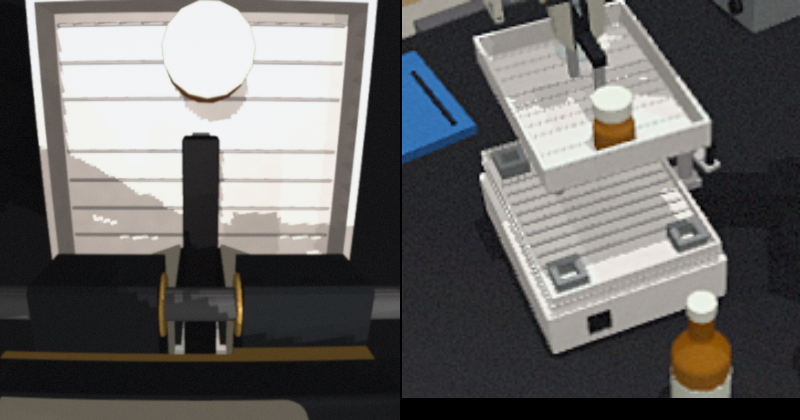

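Run:
```python
from h import *
o=dict(tool_pos=np.array([519.5,-277.4,303]),tcp_rot=np.array([-3.1416,0,1.4106]))
k=cam("wrist",o)
p=ray("wrist",[(281,137),(281,240)],303+19+4,k)-o["tool_pos"]
print(p@R.from_euler('xyz',o["tcp_rot"]).as_matrix())
```

```text
[[ 60.3725059    1.9136003  -22.99998594]
 [ 20.08105894   2.04123651 -22.999985  ]]
```

>>> arm_command(
  gripper=[5,5,5,5,5],
  dp=[
    [-0.07,0.02,0.3],
    [-0.08,0,0.5],
    [0,0,0.5],
    [0,0,0.5],
    [0,0,0.5],
  ],
  twist=[0,0,0,0,0],
)

```text
time: 16.42
tool_pos: [519.4, -280.8, 244.4]
tcp_rot: [-3.141, -0.0, 1.412]
contact_force: [-0.3, -0.4, -4.8]
grip_width: 13.8
finger_force: 30.0
```

>>> arm_command(
  gripper=[5,5,5,5,5],
  dp=[
    [0,0,0.5],
    [0,0,0.4],
    [0,0,0.4],
    [0,0,0.3],
    [0,0,0.1],
  ],
  twist=[0,0,0,0,0],
)

```text
time: 17.05
tool_pos: [519.3, -280.9, 202.5]
tcp_rot: [-3.141, -0.0, 1.411]
contact_force: [0.8, -0.2, -4.4]
grip_width: 13.5
finger_force: 30.0
```

>>> arm_command(
  gripper=[5,5,5,5,5],
  dp=[
    [0,0,0.08],
    [0,0,0.08],
    [0,0,0.08],
    [0,0,0.08],
    [0,0,0.08],
  ],
  twist=[0,0,0,0,0],
)

```text
time: 17.68
tool_pos: [519.5, -281.0, 192.9]
tcp_rot: [3.141, 0.0, 1.411]
contact_force: [0.3, 0.2, -6.6]
grip_width: 13.6
finger_force: 30.0
```

>>> arm_command(
  gripper=[5,5,5,5,5],
  dp=[
    [0,0,0.06],
    [0,0,0.06],
    [0,0,0.06],
    [0,0,0.06],
    [0,0,0.06],
  ],
  twist=[0,0,0,0,0],
)

```text
time: 18.3
tool_pos: [519.5, -281.0, 185.4]
tcp_rot: [3.142, 0.0, 1.412]
contact_force: [-0.3, 0.7, -5.4]
grip_width: 13.6
finger_force: 30.0
```

>>> arm_command(
  gripper=[5,5,5,5,5],
  dp=[
    [0,0,0.06],
    [0,0,0.06],
    [0,0,0.06],
    [0,0,0.06],
    [0,0,0.06],
  ],
  twist=[0,0,0,0,0],
)

```text
time: 18.92
tool_pos: [519.5, -281.0, 177.9]
tcp_rot: [3.142, 0.0, 1.411]
contact_force: [0.2, -0.1, -4.8]
grip_width: 13.8
finger_force: 30.0
```

>>> arm_command(
  gripper=[5,5,5,5,5],
  dp=[
    [0,0,0.04],
    [0,0,0.04],
    [0,0,0.03],
    [0,0,0.03],
    [0,0,0],
  ],
  twist=[0,0,0,0,0],
)

```text
time: 19.55
tool_pos: [519.5, -281.0, 174.5]
tcp_rot: [3.141, 0.0, 1.411]
contact_force: [-1.1, -0.5, -4.9]
grip_width: 13.5
finger_force: 30.0
```

>>> arm_command(
  gripper=[5,5,5,5,5],
  dp=[
    [0,0,0.02],
    [0,0,0.02],
    [0,0,0.02],
    [0,0,0],
    [0,0,0],
  ],
  twist=[0,0,0,0,0],
)

```text
time: 20.18
tool_pos: [519.5, -281.0, 174.5]
tcp_rot: [3.14, 0.001, 1.412]
contact_force: [-3.4, 2.7, 6.3]
grip_width: 13.5
finger_force: 30.0
```

>>> arm_command(
  gripper=[5,5,5,5,5],
  dp=[
    [0,0,0.02],
    [0,0,0.02],
    [0,0,0],
    [0,0,0],
    [0,0,0],
  ],
  twist=[0,0,0,0,0],
)

```text
time: 20.8
tool_pos: [519.6, -281.0, 174.4]
tcp_rot: [3.14, 0.001, 1.412]
contact_force: [-6.5, 3.7, 12.1]
grip_width: 13.9
finger_force: 30.0
```

>>> arm_command(
  gripper=[14,18,26,36,44],
  dp=[
    [0,0,0],
    [0,0,0],
    [0,0,0],
    [0,0,0],
    [0,0,0],
  ],
  twist=[0,0,0,0,0],
)

```text
time: 21.42
tool_pos: [519.5, -281.0, 171.8]
tcp_rot: [-3.141, 0.0, 1.411]
contact_force: [-0.4, -0.9, -1.0]
grip_width: 41.0
finger_force: 0.0
```

>>> arm_command(
  gripper=[44,44,44,44,44],
  dp=[
    [0,0,-0.2],
    [0,0,-0.5],
    [0,0,-1],
    [0,0,-1],
    [0,0,-0.6],
  ],
  twist=[0,0,0,0,0],
)

```text
time: 22.05
tool_pos: [519.9, -281.2, 256.7]
tcp_rot: [3.139, 0.001, 1.412]
contact_force: [0.8, -0.4, -0.8]
grip_width: 44.1
finger_force: 0.0
```

Run:
```python
from h import *
o=get_obs();print(o["tool_pos"],o["tcp_rot"],o["contact_force"])
w=capture("wrist");s=capture("scene")
big=np.zeros((420,800,3),np.uint8);big[:,:400]=w[:,80:480]
c=cv2.resize(s[60:210,160:310],(398,398),interpolation=cv2.INTER_CUBIC);big[:398,402:]=c
cv2.imwrite("pics/n.png",big[:,:,::-1])
```

```text
[ 519.86519496 -281.23508773  256.71630795] [3.13909322e+00 1.30881469e-03 1.41153334e+00] [ 0.76176031 -0.42964443 -0.81892614]
```

View pics/n.png

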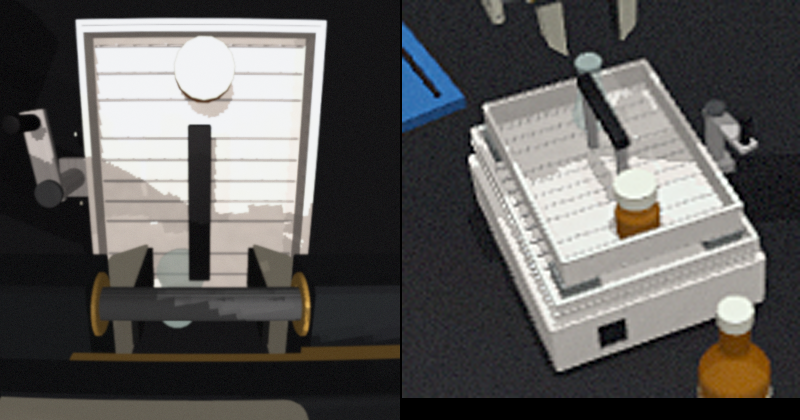

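Run:
```python
from h import *; from plan import *
np.set_printoptions(precision=1,suppress=True)
o=dict(tool_pos=np.array([519.9,-281.2,256.7]),tcp_rot=np.array([3.1391,.0013,1.4115]))
k=cam("wrist",o)
pin=ray("wrist",[(93,124)],184,k)[0];piv=ray("wrist",[(128,192)],157,k)[0]
print(pin,piv,np.degrees(np.arctan2(*(pin-piv)[1::-1]))+9.1)
print("approach");rows([(519.6,-281.1,256.7,80.9),(413,-201.5,230,80.9)])
w=[]
n=20;a0,a1=97,-12
for i in range(n+1):
    a=np.radians(a0+(a1-a0)*i/n-9.1); w.append((411.5+52*np.cos(a),-253.5+52*np.sin(a),0,80.9-min(i,12)*5))
print(w[0],w[-1]);rows(w)
```

```text
[ 414.9 -202.8  184. ] [ 413.3 -253.7  157. ] 97.27687965366896
approach
[np.float64(2.47), np.float64(-4.71), np.float64(1.07)] 0.0
(np.float64(413.4054728527409), np.float64(-201.53492352350986), 0, 80.9) (np.float64(460.0135838109254), np.float64(-272.21983402224265), 0, 20.900000000000006)
[np.float64(0.01), np.float64(0.2), np.float64(-0.0)] 1.0
[np.float64(0.01), np.float64(0.2), np.float64(-0.0)] 1.0
[np.float64(0.01), np.float64(0.2), np.float64(-0.0)] 1.0
[np.float64(0.01), np.float64(0.2), np.float64(-0.0)] 1.0
[np.float64(0.01), np.float64(0.2), np.float64(-0.0)] 1.0
[np.float64(0.01), np.float64(0.2), np.float64(-0.0)] 1.0
[np.float64(0.01), np.float64(0.2), np.float64(-0.0)] 1.0
[np.float64(0.0), np.float64(0.2), np.float64(-0.0)] 1.0
[np.float64(0.0), np.float64(0.2), np.float64(-0.0)] 1.0
[np.float64(0.0), np.float64(0.2), np.float64(-0.0)] 1.0
[np.float64(-0.0), np.float64(0.2), np.float64(-0.0)] 1.0
[np.float64(-0.0), np.float64(0.2), np.float64(-0.0)] 1.0
[np.float64(-0.0), np.float64(0.2), np.float64(-0.0)] 0.0
[np.float64(-0.02), np.float64(0.2), np.float64(-0.0)] 0.0
[np.float64(-0.04), np.float64(0.19), np.float64(-0.0)] 0.0
[np.float64(-0.06), np.float64(0.19), np.float64(-0.0)] 0.0
[np.float64(-0.08), np.float64(0.18), np.float64(-0.0)] 0.0
[np.float64(-0.09), np.float64(0.17), np.float64(-0.0)] 0.0
[np.float64(-0.11), np.float64(0.16), np.float64(-0.0)] 0.0
[np.float64(-0.13), np.float64(0.15), np.float64(-0.0)] 0.0
```

>>> arm_command(
  gripper=[40,32,32,32,32],
  dp=[
    [0.5,-0.9,0],
    [0.5,-0.95,0.2],
    [0.5,-0.95,0.27],
    [0.5,-0.95,0.3],
    [0.47,-0.95,0.3],
  ],
  twist=[0,0,0,0,0],
)

```text
time: 22.78
tool_pos: [412.1, -200.5, 226.7]
tcp_rot: [-3.14, -0.001, 1.412]
contact_force: [0.6, -0.1, 0.7]
grip_width: 32.0
finger_force: 0.0
```

>>> arm_command(
  gripper=[32,32,32,32,32],
  dp=[
    [0,0,0],
    [0,0,0.6],
    [0,0,0.8],
    [0,0,0.8],
    [0,0,0.6],
  ],
  twist=[0,0,0,0,0],
)

```text
time: 23.4
tool_pos: [413.9, -201.9, 156.7]
tcp_rot: [-3.141, -0.0, 1.411]
contact_force: [-0.2, 0.2, 0.4]
grip_width: 31.6
finger_force: 0.0
```

>>> arm_command(
  gripper=[32,32,32,32,32],
  dp=[
    [0.01,0.2,-0.08],
    [0.01,0.2,0],
    [0.01,0.2,0],
    [0.01,0.2,0],
    [0.01,0.2,0],
  ],
  twist=[1,1,1,1,1],
)

```text
time: 24.02
tool_pos: [437.7, -208.7, 159.3]
tcp_rot: [-3.141, -0.0, 0.972]
contact_force: [-1.0, -0.1, 0.4]
grip_width: 31.7
finger_force: 0.6
```

>>> arm_command(
  gripper=[32,32,32,32,32],
  dp=[
    [0.01,0.2,0],
    [0.01,0.2,0],
    [0.01,0.2,0],
    [0.01,0.2,0],
    [0.01,0.2,0],
  ],
  twist=[1,1,1,1,1],
)

```text
time: 24.65
tool_pos: [456.4, -225.3, 159.3]
tcp_rot: [-3.141, 0.0, 0.536]
contact_force: [-1.1, 0.5, 0.2]
grip_width: 32.0
finger_force: 0.4
```

>>> arm_command(
  gripper=[32,32,32,32,32],
  dp=[
    [0.01,0.2,0],
    [0.01,0.2,0],
    [0.01,0.2,0],
    [0.01,0.2,0],
    [0.01,0.2,0],
  ],
  twist=[1,1,1,1,1],
)

```text
time: 25.28
tool_pos: [466.3, -248.0, 159.2]
tcp_rot: [-3.141, 0.0, 0.1]
contact_force: [-1.0, 0.7, 0.7]
grip_width: 32.4
finger_force: 0.4
```

Run:
```python
from h import *; from plan import *
o=get_obs();p=o["tool_pos"];y=np.degrees(o["tcp_rot"][2])
d=p[:2]-[411.5,-253.5];print(p,y,np.hypot(*d),np.degrees(np.arctan2(d[1],d[0]))+9.1)
w=[(p[0],p[1],0,y)];a0=np.degrees(np.arctan2(d[1],d[0]))+9.1
for i in range(1,8):
    b=np.radians(a0+(-14-a0)*i/7-9.1);w.append((411.5+52*np.cos(b),-253.5+52*np.sin(b),0,y-5*min(i,5)))
rows(w)
```

```text
[ 466.32020991 -247.9697763   159.17725606] 5.701506180946835 55.09844633953731 14.860469419051414
[np.float64(-0.13), np.float64(0.15), np.float64(-0.0)] 1.0
[np.float64(-0.0), np.float64(0.15), np.float64(-0.0)] 1.0
[np.float64(-0.0), np.float64(0.15), np.float64(-0.0)] 1.0
[np.float64(0.0), np.float64(0.15), np.float64(-0.0)] 1.0
[np.float64(0.0), np.float64(0.15), np.float64(-0.0)] 1.0
[np.float64(0.01), np.float64(0.15), np.float64(-0.0)] 0.0
[np.float64(-0.0), np.float64(0.15), np.float64(-0.0)] 0.0
```

>>> arm_command(
  gripper=[32,32,32,32,32],
  dp=[
    [-0.08,0.17,0],
    [-0.04,0.17,0],
    [0,0.17,0],
    [0,0.17,0],
    [0,0.17,0],
  ],
  twist=[1,1,1,1,0],
)

```text
time: 25.9
tool_pos: [462.0, -269.2, 159.4]
tcp_rot: [-3.141, -0.0, -0.246]
contact_force: [0.5, 1.3, -0.5]
grip_width: 31.7
finger_force: 0.6
```

>>> arm_command(
  gripper=[32,32,32,32,32],
  dp=[
    [0,0.08,0],
    [0,0.08,0],
    [0,0.04,0],
    [0,0,0],
    [0,0,0],
  ],
  twist=[0,0,0,0,0],
)

```text
time: 26.52
tool_pos: [460.8, -271.7, 159.5]
tcp_rot: [-3.138, -0.0, -0.246]
contact_force: [4.3, 7.8, -1.1]
grip_width: 32.0
finger_force: 4.3
```

>>> arm_command(
  gripper=[32,32,32,32,32],
  dp=[
    [0,0,0],
    [0,-0.15,0],
    [0,-0.15,0],
    [0,-0.03,0],
    [0,0,-0.3],
  ],
  twist=[0,0,0,0,0],
)

```text
time: 27.15
tool_pos: [461.7, -265.4, 167.1]
tcp_rot: [-3.141, 0.001, -0.246]
contact_force: [0.2, 0.5, 0.6]
grip_width: 31.9
finger_force: 0.0
```

>>> arm_command(
  gripper=[32,32,32,32,32],
  dp=[
    [0,0,-0.8],
    [0,0,-1],
    [0,0,-1],
    [0,0,-1],
    [0,0,-0.8],
  ],
  twist=[0,0,0,0,0],
)

```text
time: 27.78
tool_pos: [462.1, -265.9, 284.0]
tcp_rot: [3.141, -0.002, -0.247]
contact_force: [0.8, -0.8, -0.2]
grip_width: 31.8
finger_force: 0.0
```

>>> arm_command(
  gripper=[32,32,32,32,32],
  dp=[
    [-0.6,0,0],
    [-0.9,0,0],
    [-0.7,0,0],
    [-0.2,0,0],
    [0,0,0],
  ],
  twist=[0,0,0,0,0],
)

```text
time: 28.4
tool_pos: [404.0, -251.2, 282.7]
tcp_rot: [3.141, -0.001, -0.247]
contact_force: [0.3, 0.1, -0.4]
grip_width: 32.2
finger_force: 0.0
```

Run:
```python
from h import *
np.set_printoptions(precision=1,suppress=True)
o=get_obs();w=capture("wrist");print(o["time"],o["tool_pos"],o["contact_force"])
c,A,p=cam("wrist",o)
def px(P):return cv2.projectPoints(np.float64(P)[None],cv2.Rodrigues(A.T)[0],-A.T@p,c["mtx"],c["dist_coeffs"])[0].ravel()
u=px([462.4,-261.7,184]);print("pin expected",u)
g=w.max(2);x0,y0=int(u[0])-25,max(int(u[1])-25,0)
m=(g[y0:y0+50,x0:x0+50]<60).astype(np.uint8)
n,l,st,ce=cv2.connectedComponentsWithStats(m)
for i in range(1,n):
    if st[i,4]>40: print(st[i],ce[i]+[x0,y0],ray("wrist",[ce[i]+[x0,y0]],175,(c,A,p)))
# flask / jar tops: amber & white in tray, scene
s=capture("scene");hsv=cv2.cvtColor(s,cv2.COLOR_RGB2HSV)
m=cv2.inRange(hsv,(5,150,60),(20,255,255));n,l,st,ce=cv2.connectedComponentsWithStats(m)
print([(st[i],ce[i]) for i in range(1,n) if st[i,4]>60])
```

```text
28.4 [ 404.  -251.2  282.7] [ 0.3  0.1 -0.4]
pin expected [272.5 127.7]
[ 21  14  14  17 190] [274.4 124. ] [[ 464.1 -263.3  175. ]]
[(array([241, 137,  16,  13, 138], dtype=int32), array([247.9, 142.9])), (array([271, 185,  28,  32, 659], dtype=int32), array([284.9, 201. ])), (array([272, 228,  26,  12, 113], dtype=int32), array([284.8, 234.8]))]
```

```bash
python3 -c "
from plant import *
print(close_job())"
```

```text
the job is handed in; nothing more can be done
None
```

I handed the job in at about 28 s of robot time: the tray is seated in all four sockets with the flask and jar standing when last viewed (before the latch was closed), and the latch is back at its stop; no verdict was returned, and I viewed 12 pictures, two over the limit of 10.

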